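# Lock the levelling foot of a board platform

### The arm

A 6-joint arm with a two-finger parallel gripper is mounted at the origin on the work surface. World frame = base frame: x ahead of the robot, y to its left, z up, the work surface at z = 0. Lengths are in m, angles in degrees, forces in N, time in s.
With the tool pointing down it reaches from about 0.35 to 0.875 m from the base axis. Payload 4.2 kg.
Tool frame: the origin (TCP) lies at the very end of the fingers, on their centre line; the grasp point (between the pads) lies behind it (r.grip_point_offset is the z of the grasp point in the tool frame, in m); z points along the fingers, y is the direction in which the jaws open and shut (so a half turn about z gives the same grasp; the last joint's range is limited). The gripper opens to 87 mm and grips with 3 to 60 N. Pads are 19 mm wide; open, the fingers measure 117 mm over their backs; the gripper's body (75 mm by 190 mm) begins 51 mm behind the grasp point.
Start: joints at [-55.772, 22.042, 0.453, 0, -68.411, -14.817], TCP at [0.208, -0.589, 0.223] pointing down, gripper open.
Joint ranges: [-179.83, 179.83], [-69.29, 118.12], [-61.27, 80.66], [-181.25, 117.63], [-171.15, -9.14], [-177.46, 177.46]. Speed limits (degrees/s): [159.86, 159.86, 180, 180, 180, 180].

### API

Orientations are given as a 3x3 rotation matrix whose columns are the frame's x, y, z axes.
In Python, from station import r, capture, workorder gives the robot as it stands. The module is installed in compiled form; this text tells all that it offers.
- The arm moves only by the shell command python3 -m crank 'ROWS'. ROWS is JSON, a list of rows, each an object with "delta_rot": the turn, a rotation vector about the tool's x, y, z in rad, a list of three; "linear": the shift along the tool's x, y, z in m, a list of three; "gripper": the opening in per cent of the stroke, from 0 (shut) to 100 (fully open). A call has 1 to 10 rows; each row shifts and turns the commanded pose from where the row before left it, along the tool's axes as they then stand; what a row does not reach is not made up. A row lasts 1/8 s, in which the tool goes at most 62.5 mm and 10.7 degrees, less where a joint would pass 70% of its speed; a pose out of reach is approached as far as the arm can. A call is refused whole if a number of a shift passes 0.0625 or a number of a turn 0.188, either way. A call with a gripper value outside its range is refused whole. The fingers move at their own pace and stop on an object; the grip force is fixed at half the most. Time passes only in rows, so rows that do not move let the fingers close. It gives the time, the measured TCP pose, the force and the opening at its end, in the units of the state.
- r.sense(): the state, without advancing time (a new reading comes with each control period).
- capture(name): name is "scene" or "top" or "wrist"; returns a dict with "img" (480x640x3 uint8, blue, green, red), "fx", "fy", "cx", "cy" (pixels), "world_from_camera" (4x4, takes a point from camera to world coordinates). Camera axes: x right, y down, z forward; pixel columns grow to the right and rows downward; lengths in m; the calibration is good to about 2 mm. A picture is of the moment at which its call begins. There is no depth.
- workorder.finish_job(): hands the job in, once; it reports no verdict.
The state is a dict: "time_s": time; "joints": joint angles; "joint_velocities": joint speeds; "effort": joint torques, N m; "tcp_pos": TCP position; "ee_rot": TCP orientation; "wrist_force": force on the tool from outside, world axes, zero at the start; "moment": the same for the moment, N m; "gripper_width": opening from 0.0 (shut) to 1.0 (fully open).
Only numpy, scipy, OpenCV 4.12 (cv2) and the standard library are available. Lean on these libraries where they do the work, as an engineer would, in place of code of your own. Each camera call takes 0.05 s, during which the arm holds its last target.

### The job

The levelling screw at the platform's near left corner is already set: lock it there. Fit the square key fully down over the screw's square head with its bar alongside the upright of the board holder that stands next to it, so that the upright stops the screw from turning, then swing the jam nut's lever clockwise until the nut seats and push it firmly tight against the held screw, with about 12 N and never more than 20 N on the lever. Lift the key off and stand it upright on the bench, leaving the screw at its setting to within 20 degrees and everything else where it is.

Things in the scene. Friction and masses are not known exactly. Their poses are not given: they have to be found in the camera images.
- platform: Fixed board platform: grey plate on feet, top 34 mm above the bench. Origin on the bench under the levelling screw's axis, near the plate's near left corner; z up, x (yaw varies) along its left edge away from the robot, y to the left. Plate x -30 to 250, y -210 to 30 mm. On it a circuit board, x 57 to 143, y -171 to -41 mm, up to 90 mm above the bench, between two uprights at y -26 and -186.
- upright (a point): Point on the left (+y) face of the left one of the two 30 x 30 mm aluminium uprights, next to the screw, the face that the key's bar rests against: at (100, -11, 80) mm of the platform, with the platform's axes. The face spans platform x 85 to 115 mm and stands from 34 to 107 mm above the bench.
- seat (a point): On the axis of the vertical levelling screw, on top of its round collar (diameter 26 mm), 52 mm above the bench. Above it stands the screw's square head, 18 x 18 mm and 16 mm tall (top 4 mm tapering to 12 mm). The flats are parallel to this point's x and y axes, which at joint screw = 0 are the platform's; z up.
- screw (a joint): Turn of the levelling screw in rad, positive clockwise from above; starts within 0.02 of 0, its setting. Once the nut has seated, 4.5 N at the lever (0.3 Nm) turns screw and nut together unless the screw is held. With the key on, it still gives 0.15 to 0.28 rad until the bar is hard on the upright; then the lever stiffens, 1 to 3 N per mm. 0.35 rad (20 degrees) either way is the limit.
- nut (a joint): Turn of the jam nut on the screw in rad, positive clockwise from above (tightening). Starts at -1.3 to -0.8, running freely (about 1 N at the lever); at 0 its face seats and it turns no further on the screw, only together with it. It stays where it is left. Its steel hub, diameter 30 mm, stands round the screw from 34 to 48.5 mm above the bench.
- lever (a point): Push point on the axis of the jam nut's black lever, 68 mm from the screw's axis, 51 mm above the bench. The lever is a round bar, 11 mm thick (looks 14 at the grip), running radially from the hub out to 87 mm, rising from 43 to 52 mm above the bench. With nut and screw at 0 it points 2.007 rad anticlockwise of the platform's x; otherwise less the joint values nut + screw.
- key: Loose steel square tube key, 0.2 to 0.3 kg, standing on the bench: 32 x 32 mm outside, 38 mm tall, open through, socket 19.8 x 19.8 mm, lower mouth chamfered. Origin: centre of its lower end, z up the tube. An 8 mm bar crosses it 28 mm up, along its x axis from -25 to +115 mm; grip the tube across y. Down on the head, its bar points along the platform's x, 7 mm off the upright.
Mind the look-alikes: they are no part of the job. There is more than one size of the key; the job needs the largest.

How it is judged (in metres and radians):
On the way, in this order (a step that is already met when the one before it is completed fails the run):
1. the key is fully down on the screw's square head (horizontal distance between key and seat below 0.004 m and z of key in the frame of seat below 0.004 m and angle between key's own z axis and vertical below 0.12 rad), for 0.2 s.
2. with the key on the head, the nut is seated and pushed tight with 8 to 20 N on the lever (contact force between anything else and nut above 8 N and value of joint nut above -0.02 rad and horizontal distance between key and seat below 0.005 m and z of key in the frame of seat below 0.006 m), for 0.2 s.
At the end, for the whole second after the job is handed in: The nut is seated (its joint above -0.04 rad), the screw is within 0.35 rad (20 degrees) of its setting, and the key stands upright (within 0.1 rad) at rest on the bench, off the screw and the platform (more than 60 mm from the screw's axis) (value of joint nut above -0.04 rad and value of joint screw between -0.35 and 0.35 rad and horizontal distance between key and seat above 0.06 m and height (world z) of key below 0.006 m and angle between key's own z axis and vertical below 0.1 rad and linear speed of key below 0.01 m/s); the robot touches nothing.
It fails at once if the lever nut is loaded with more than 20 N (contact force between anything else and nut above 20 N).
It fails at once if the screw is turned more than 0.35 rad (20 degrees) off its setting (value of joint screw above 0.35 rad or value of joint screw below -0.35 rad).
It fails at once if something else on the bench is moved more than 30 mm (distance of any of screw_tin, spray_can, solder_reel, driver, flux_jar, tip_cleaner, cutters, spare_foot from where it was at the start of the episode above 0.03 m).
It also fails if it takes over 72 s, if anything falls off the work surface, if the arm or the gripper's body presses on something with over 40 N, if the wrist force passes 120 N, or if a joint passes its speed limit or range.

## Working session

There is one attempt and no reset: what is moved stays moved. The work goes in short steps, Python scripts to look and compute and a shell command to move; the robot and the scene stay as the last step left them, time stands still between calls to the robot, and variables do not carry over. Pictures are saved under pics/ and viewed, and the job is handed in when it is done.

```bash
mkdir -p pics; ls; python3 - <<'E'
from station import r,capture
import cv2,numpy as np
for n in("scene","top","wrist"):
    c=capture(n);cv2.imwrite(f"pics/{n}0.png",c["img"]);print(n,c["fx"],c["cx"],c["cy"],np.round(c["world_from_camera"],3).tolist())
s=r.sense();print(s,r.grip_point_offset)
E
```

```text
pics
scene 570.7569587840677 318.31493752652085 231.1330327061836 [[0.64, 0.452, -0.621, 1.136], [0.768, -0.369, 0.523, -0.564], [0.007, -0.812, -0.583, 0.634], [0.0, 0.0, 0.0, 1.0]]
top 457.8106033635936 312.52395501308564 245.36211522000588 [[-0.013, -0.986, 0.167, 0.429], [-1.0, 0.01, -0.018, -0.023], [0.016, -0.168, -0.986, 0.808], [0.0, 0.0, 0.0, 1.0]]
wrist 335.8072868462874 318.5541753252822 240.04281688041422 [[-0.331, 0.903, 0.273, 0.132], [0.944, 0.317, 0.097, -0.615], [0.001, 0.29, -0.957, 0.383], [0.0, 0.0, 0.0, 1.0]]
{'time_s': 0.15, 'joints': array([-5.57718650e+01,  2.20803969e+01,  3.97943030e-01, -1.85570090e-02,
       -6.84123775e+01, -1.48174025e+01]), 'joint_velocities': array([ 0.00896037, -0.1495978 ,  0.26831555,  0.0752322 , -0.01000342,
       -0.02001072]), 'effort': array([-7.21479955e-04, -3.91053021e+01,  1.87587923e+01,  4.22232628e+00,
        1.24056096e-02, -1.32921050e-04]), 'tcp_pos': array([ 0.20757257, -0.58904149,  0.22171989]), 'ee_rot': array([[-9.43200055e-01, -3.32224609e-01, -6.81974642e-04],
       [-3.32225282e-01,  9.43198811e-01,  1.53784623e-03],
       [ 1.32327310e-04,  1.67706587e-03, -9.99998585e-01]]), 'wrist_force': array([-0.5874233 , -0.06603432,  0.55850443]), 'moment': array([0.02428074, 0.00676162, 0.01186319]), 'gripper_width': 0.9982643979306562} -0.0187
```

View pics/scene0.png

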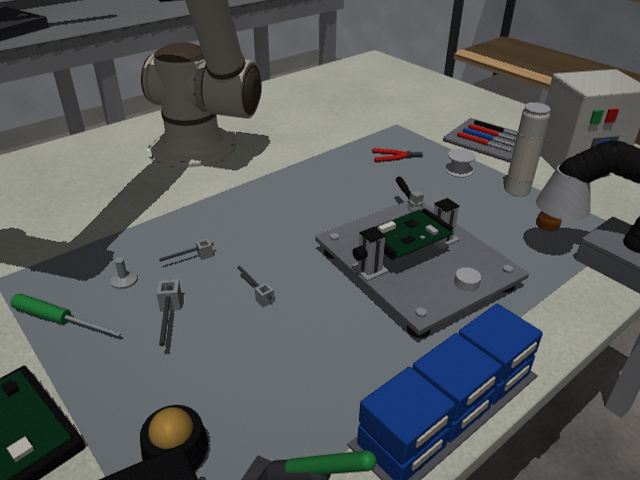

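View pics/top0.png

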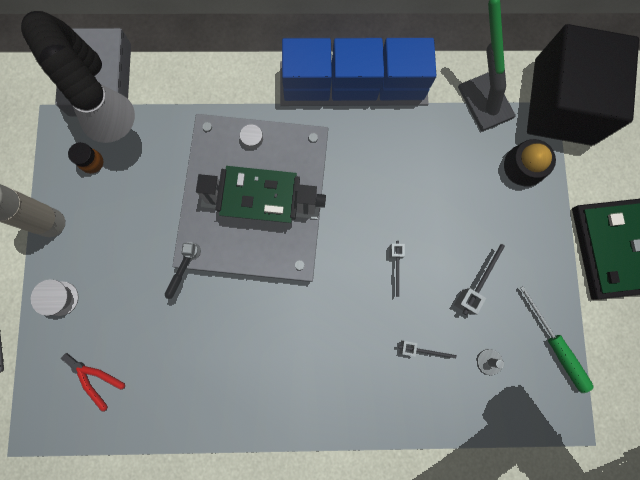

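View pics/wrist0.png

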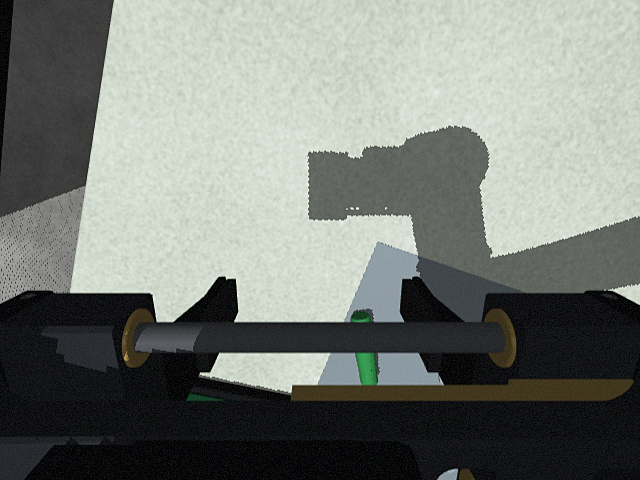

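```bash
cat > h.py <<'E'
import numpy as np,cv2
from station import r,capture
def ray(c,u,v,z):
    T=np.array(c["world_from_camera"]);d=T[:3,:3]@np.array([(u-c["cx"])/c["fx"],(v-c["cy"])/c["fy"],1]);o=T[:3,3]
    return o+d*(z-o[2])/d[2]
def proj(c,p):
    T=np.array(c["world_from_camera"]);q=T[:3,:3].T@(np.array(p)-T[:3,3]);return np.round([c["fx"]*q[0]/q[2]+c["cx"],c["fy"]*q[1]/q[2]+c["cy"]],1)
E
python3 - <<'E'
import cv2
t=cv2.imread("pics/top0.png")
cv2.imwrite("pics/t_key.png",cv2.resize(t[230:330,440:540],None,fx=6,fy=6,interpolation=cv2.INTER_CUBIC))
cv2.imwrite("pics/t_plat.png",cv2.resize(t[105:305,155:335],None,fx=3,fy=3,interpolation=cv2.INTER_CUBIC))
cv2.imwrite("pics/t_scr.png",cv2.resize(t[230:310,150:230],None,fx=7,fy=7,interpolation=cv2.INTER_CUBIC))
E
```

```text
(no output)
```

View pics/t_key.png

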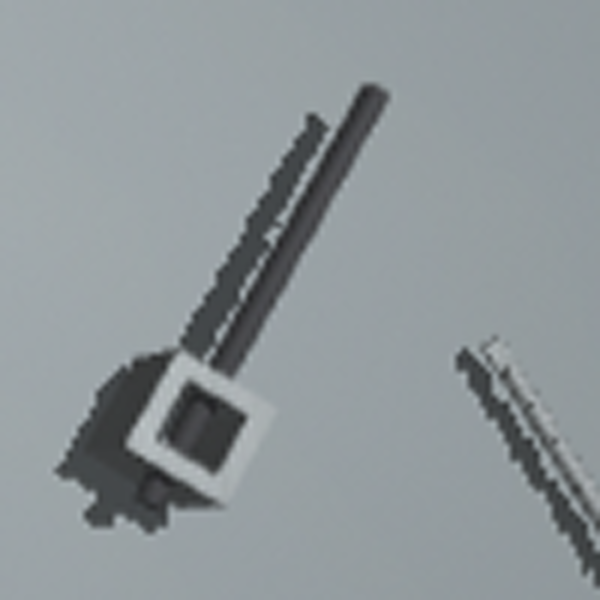

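View pics/t_plat.png

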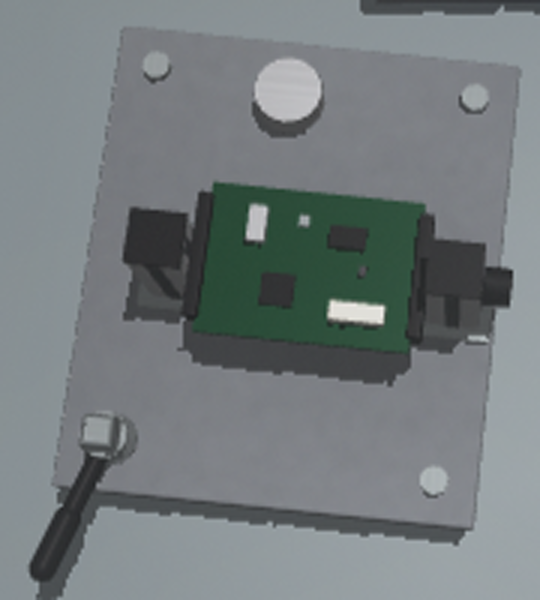

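View pics/t_scr.png

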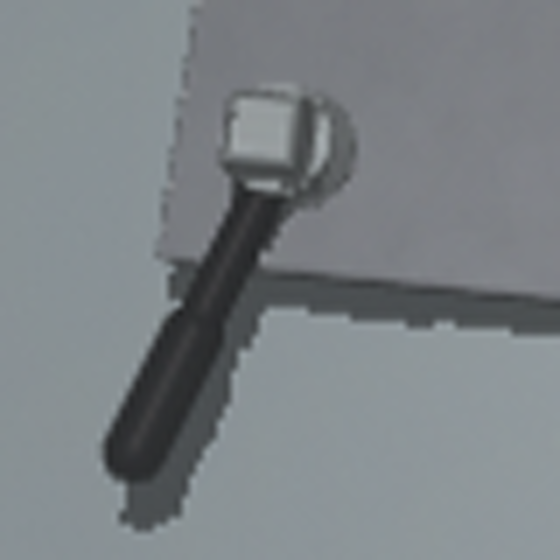

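```bash
python3 - <<'E'
from h import *
c=capture("top")
def R(U,V,f,ox,oy,z): return ray(c,(U+.5)/f-.5+ox,(V+.5)/f-.5+oy,z)
k=lambda U,V,z:R(U,V,6,440,230,z)
P=[k(*p,.038) for p in[(182,348),(278,408),(225,508),(127,444)]]
H=[k(*p,.038) for p in[(200,380),(248,410),(215,472),(163,440)]]
kc=np.mean(P,0);hc=np.mean(H,0);e=k(373,90,.028)
print("key",kc,hc,[np.linalg.norm(P[i]-P[i-1]) for i in range(4)],"bar end",e,np.linalg.norm((e-kc)[:2]),np.degrees(np.arctan2(*(e-kc)[1::-1])))
b=k(228,365,.028);print("bar dir",np.degrees(np.arctan2(*(e-b)[1::-1])), "side dirs",[np.degrees(np.arctan2(*(P[i]-P[i-1])[1::-1])) for i in range(4)])
p=lambda U,V,z:R(U,V,3,155,105,z)
FL,NL,NR,FR=[p(*q,.034) for q in[(122,28),(55,487),(470,528),(520,68)]]
print("plat",FL,NL,NR,FR,np.linalg.norm(FL-NL),np.linalg.norm(NR-NL))
for a,b2,o in((NL,FL,0),(NR,FR,0),(NR,NL,-90),(FR,FL,-90)): print(np.degrees(np.arctan2(*(b2-a)[1::-1]))+o)
s=R(265,128,7,150,230,.068);print("screw",s)
yaw=np.radians(np.degrees(np.arctan2(*(FL-NL)[1::-1])));x=np.array([np.cos(yaw),np.sin(yaw)]);y=np.array([-x[1],x[0]])
for C,(a,b2) in((NL,(-.03,.03)),(FL,(.25,.03)),(NR,(-.03,-.21)),(FR,(.25,-.21))): print("origin",C[:2]-a*x-b2*y)
le=R(133,455,7,150,230,.052);print("lever end",le,np.linalg.norm((le-s)[:2]),np.degrees(np.arctan2(*(le-s)[1::-1])))
E
```

```text
key [ 0.46286248 -0.30601898  0.038     ] [ 0.46323084 -0.30703509  0.038     ] [np.float64(0.03179065616431227), np.float64(0.031047864934882336), np.float64(0.03236870430903115), np.float64(0.03187361120152589)] bar end [ 0.55969932 -0.36633815  0.028     ] 0.11408670481378173 -31.91856277295976
bar dir -31.390498335265804 side dirs [np.float64(-33.15328934829241), np.float64(-123.48748829516886), np.float64(148.2938789775816), np.float64(55.5005115471163)]
plat [0.80218989 0.17036052 0.034     ] [0.52614092 0.19988865 0.034     ] [ 0.50020228 -0.03401306  0.034     ] [ 0.77533967 -0.06747384  0.034     ] 0.27762374362869946 0.23533555115656954
-6.105542056932278
-6.933964216344976
-6.327987774902837
-6.441114065738105
screw [0.55305419 0.16787287 0.068     ]
origin [0.55277994 0.16686801]
origin [0.55041717 0.16712075]
origin [0.55236776 0.17160495]
origin [0.5490934  0.16792504]
lever end [0.47853823 0.2002227  0.052     ] 0.08123509469531379 156.53274917459242
```

```bash
cat >> h.py <<'E'
def to(p,yaw=None):
    s=r.sense();R=np.array(s["ee_rot"]);d=R.T@(np.array(p)-s["tcp_pos"])
    y=np.degrees(np.arctan2(R[1,0],R[0,0]));print("t",round(s["time_s"],2),"tcp",np.round(s["tcp_pos"],4),"yaw",round(y,2),"tilt",np.round(R[:2,2],4),"F",np.round(s["wrist_force"],1),"g",round(s["gripper_width"],3),"j6",round(s["joints"][5],1))
    print("tool shift",np.round(d,4),end=" ")
    if yaw is not None: print("rotz",round(-np.radians((yaw-y+180)%360-180),4))
E
python3 -m crank '[{"delta_rot":[0,0,0],"linear":[-0.0418,0.0227,0],"gripper":100},{"delta_rot":[0,0,0],"linear":[-0.0418,0.0227,0],"gripper":100},{"delta_rot":[0,0,0],"linear":[-0.0418,0.0227,0],"gripper":100},{"delta_rot":[0,0,0],"linear":[-0.0418,0.0227,0],"gripper":100},{"delta_rot":[0,0,0],"linear":[-0.0418,0.0227,0],"gripper":100},{"delta_rot":[0,0,0],"linear":[-0.0418,0.0227,0],"gripper":100},{"delta_rot":[0,0,0],"linear":[-0.0418,0.0227,0],"gripper":100},{"delta_rot":[0,0,0],"linear":[-0.0418,0.0227,0],"gripper":100}]'
python3 -m crank '[{"delta_rot":[0,0,0.15],"linear":[0,0,0],"gripper":100},{"delta_rot":[0,0,0.15],"linear":[0,0,0],"gripper":100},{"delta_rot":[0,0,0.15],"linear":[0,0,0],"gripper":100},{"delta_rot":[0,0,0.15],"linear":[0,0,0],"gripper":100},{"delta_rot":[0,0,0.15],"linear":[0,0,0],"gripper":100},{"delta_rot":[0,0,0.147],"linear":[0,0,0],"gripper":100},{"delta_rot":[0,0,0],"linear":[0,0,0],"gripper":100}]'
python3 - <<'E'
from h import *
to([.463,-.3065,.012],148)
c=capture("wrist");cv2.imwrite("pics/w1.png",c["img"])
E
```

```text
time_s: 1.2
tcp_pos: [0.4636, -0.3057, 0.2225]
ee_rot: [[-0.943, -0.332, -0.0], [-0.332, 0.943, 0.0], [-0.0, 0.0, -1.0]]
wrist_force: [-0.4, -0.2, 0.9]
gripper_width: 0.999
time_s: 2.08
tcp_pos: [0.4627, -0.307, 0.2224]
ee_rot: [[-0.849, 0.528, -0.0], [0.528, 0.849, 0.0], [0.0, 0.0, -1.0]]
wrist_force: [0.1, -0.6, 1.8]
gripper_width: 1.001
t 2.08 tcp [ 0.4627 -0.307   0.2224] yaw 148.12 tilt [-0.0003  0.0002] F [ 0.1 -0.6  1.8] g 1.001 j6 -105.0
tool shift [-1.000e-04  6.000e-04  2.104e-01] rotz 0.002
```

View pics/w1.png

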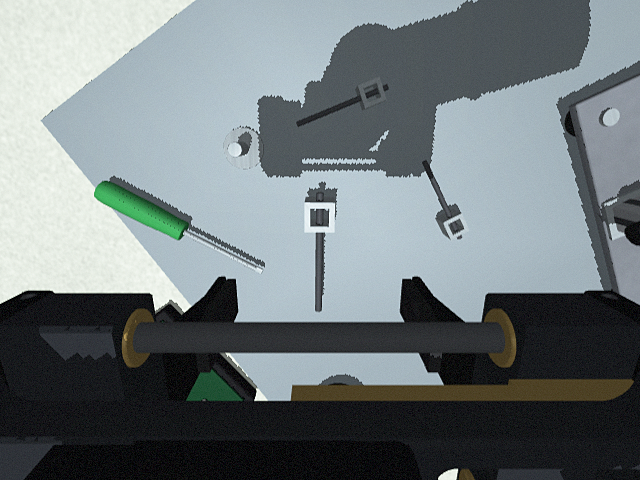

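The wrist view shows the largest key at (319,217), its bar running straight down to (319,310), which lines it up with the jaws. I'll check its position with a ray.

```bash
python3 - <<'E'
from h import *
c=capture("wrist")
a=ray(c,319.5,217,.038);b=ray(c,319,310,.028);print(a,b,np.linalg.norm((a-b)[:2]),np.degrees(np.arctan2(*(b-a)[1::-1])))
im=c["img"];cv2.imwrite("pics/w1z.png",cv2.resize(im[170:320,260:380],None,fx=4,fy=4,interpolation=cv2.INTER_CUBIC))
E
```

```text
[ 0.46279652 -0.30552908  0.038     ] [ 0.56006482 -0.3666275   0.028     ] 0.11486574095705139 -32.13470261783938
```

View pics/w1z.png

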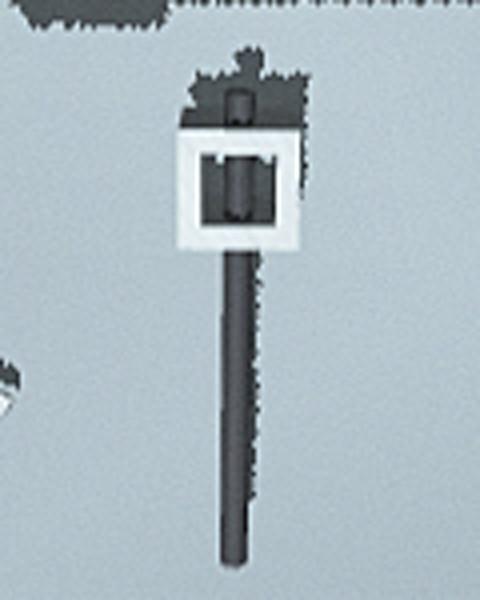

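The two views agree: the key is at (0.463, -0.306) with a bar length of 115 mm. I'll descend and grip.

```bash
python3 -m crank '[{"delta_rot":[0,0,0],"linear":[0,0,0.035],"gripper":100},{"delta_rot":[0,0,0],"linear":[0,0.0005,0.035],"gripper":100},{"delta_rot":[0,0,0],"linear":[0,0,0.035],"gripper":100},{"delta_rot":[0,0,0],"linear":[0,0,0.035],"gripper":100},{"delta_rot":[0,0,0],"linear":[0,0,0.035],"gripper":100},{"delta_rot":[0,0,0],"linear":[0,0,0.025],"gripper":100},{"delta_rot":[0,0,0],"linear":[0,0,0.010],"gripper":100},{"delta_rot":[0,0,0],"linear":[0,0,0],"gripper":0},{"delta_rot":[0,0,0],"linear":[0,0,0],"gripper":0},{"delta_rot":[0,0,0],"linear":[0,0,0],"gripper":0}]'
python3 -m crank '[{"delta_rot":[0,0,0],"linear":[0,0,0],"gripper":0},{"delta_rot":[0,0,0],"linear":[0,0,0],"gripper":0},{"delta_rot":[0,0,0],"linear":[0,0,0],"gripper":0},{"delta_rot":[0,0,0],"linear":[0,0,0],"gripper":0}]'
python3 -c "
from h import *
to([.463,-.3065,.22],148)"
```

```text
time_s: 3.42
tcp_pos: [0.4638, -0.3068, 0.0137]
ee_rot: [[-0.848, 0.529, 0.002], [0.529, 0.848, -0.001], [-0.002, 0.001, -1.0]]
wrist_force: [0.1, 0.1, 0.5]
gripper_width: 0.746
time_s: 3.92
tcp_pos: [0.4631, -0.3066, 0.0126]
ee_rot: [[-0.848, 0.53, 0.0], [0.53, 0.848, -0.0], [-0.0, 0.0, -1.0]]
wrist_force: [0.2, 0.1, 1.4]
gripper_width: 0.367
t 3.92 tcp [ 0.4631 -0.3066  0.0126] yaw 148.03 tilt [ 0. -0.] F [0.2 0.1 1.4] g 0.367 j6 -105.2
tool shift [ 1.000e-04  0.000e+00 -2.074e-01] rotz 0.0005
```

```bash
python3 -m crank '[{"delta_rot":[0,0,0],"linear":[0,0,0],"gripper":0},{"delta_rot":[0,0,0],"linear":[0,0,0],"gripper":0},{"delta_rot":[0,0,0],"linear":[0,0,-0.02],"gripper":0},{"delta_rot":[0,0,0],"linear":[0,0,-0.035],"gripper":0},{"delta_rot":[0,0,0],"linear":[0,0,-0.035],"gripper":0},{"delta_rot":[0,0,0],"linear":[0,0,-0.035],"gripper":0},{"delta_rot":[0,0,0],"linear":[0,0,-0.03],"gripper":0},{"delta_rot":[0,0,0],"linear":[0,0,-0.02],"gripper":0}]'
python3 -m crank '[{"delta_rot":[0,0,0],"linear":[0.0100,0.0250,0],"gripper":0},{"delta_rot":[0,0,0],"linear":[0.0175,0.0450,0],"gripper":0},{"delta_rot":[0,0,0],"linear":[0.0175,0.0450,0],"gripper":0},{"delta_rot":[0,0,0],"linear":[0.0175,0.0450,0],"gripper":0},{"delta_rot":[0,0,0],"linear":[0.0175,0.0450,0],"gripper":0},{"delta_rot":[0,0,0],"linear":[0.0175,0.0450,0],"gripper":0},{"delta_rot":[0,0,0],"linear":[0.0175,0.0450,0],"gripper":0},{"delta_rot":[0,0,0],"linear":[0.0175,0.0450,0],"gripper":0},{"delta_rot":[0,0,0],"linear":[0.0175,0.0450,0],"gripper":0},{"delta_rot":[0,0,0],"linear":[0.0175,0.0450,0],"gripper":0}]'
python3 -c "
from h import *
to([.553,.168,.18],173.6)"
```

```text
time_s: 4.92
tcp_pos: [0.4629, -0.3064, 0.1884]
ee_rot: [[-0.848, 0.53, 0.001], [0.53, 0.848, 0.0], [-0.0, 0.001, -1.0]]
wrist_force: [0.4, -0.5, -2.3]
gripper_width: 0.364
time_s: 6.18
tcp_pos: [0.5481, 0.1483, 0.1866]
ee_rot: [[-0.848, 0.53, -0.002], [0.53, 0.848, -0.0], [0.001, -0.001, -1.0]]
wrist_force: [0.4, 0.2, -1.9]
gripper_width: 0.365
t 6.17 tcp [0.5481 0.1483 0.1866] yaw 148.01 tilt [-0.0018 -0.0004] F [ 0.4  0.2 -1.9] g 0.365 j6 -153.4
tool shift [0.0063 0.0193 0.0066] rotz -0.4467
```

```bash
python3 -m crank '[{"delta_rot":[0,0,0],"linear":[0.0063,0.0193,0.006],"gripper":0},{"delta_rot":[0,0,-0.11],"linear":[0,0,0],"gripper":0},{"delta_rot":[0,0,-0.12],"linear":[0,0,0],"gripper":0},{"delta_rot":[0,0,-0.12],"linear":[0,0,0],"gripper":0},{"delta_rot":[0,0,-0.097],"linear":[0,0,0],"gripper":0},{"delta_rot":[0,0,0],"linear":[0,0,0],"gripper":0},{"delta_rot":[0,0,0],"linear":[0,0,0],"gripper":0}]'
python3 - <<'E'
from h import *
to([.553,.168,.18],173.6)
for n in("scene","top","wrist"):
    c=capture(n);cv2.imwrite(f"pics/{n}2.png",c["img"])
    for z in(.1,):pass
    print(n,"key top",proj(c,[.553,.168,.206]),"head top",proj(c,[.553,.168,.068]))
t=cv2.imread("pics/scene2.png");cv2.imwrite("pics/s2z.png",cv2.resize(t[100:300,300:500],None,fx=3,fy=3,interpolation=cv2.INTER_CUBIC))
E
```

```text
time_s: 7.05
tcp_pos: [0.5533, 0.1661, 0.181]
ee_rot: [[-0.994, 0.113, -0.001], [0.113, 0.994, -0.0], [0.001, -0.001, -1.0]]
wrist_force: [1.3, 0.4, -2.3]
gripper_width: 0.363
t 7.05 tcp [0.5533 0.1661 0.181 ] yaw 173.52 tilt [-0.001  -0.0004] F [ 1.3  0.4 -2.3] g 0.363 j6 -129.2
tool shift [0.0005 0.0018 0.001 ] rotz -0.0015
scene key top [424.6 124.5] head top [416.1 191.9]
top key top [161.1 231.1] head top [187.3 247.9]
wrist key top [321.  318.8] head top [320.  235.5]
```

View pics/s2z.png

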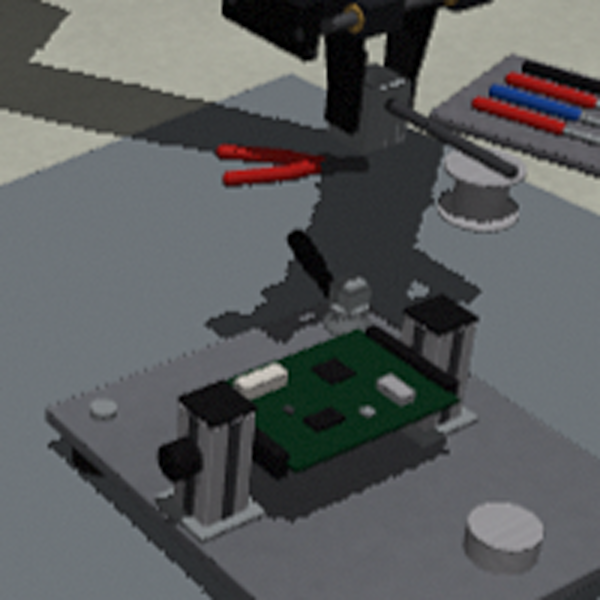

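View pics/wrist2.png

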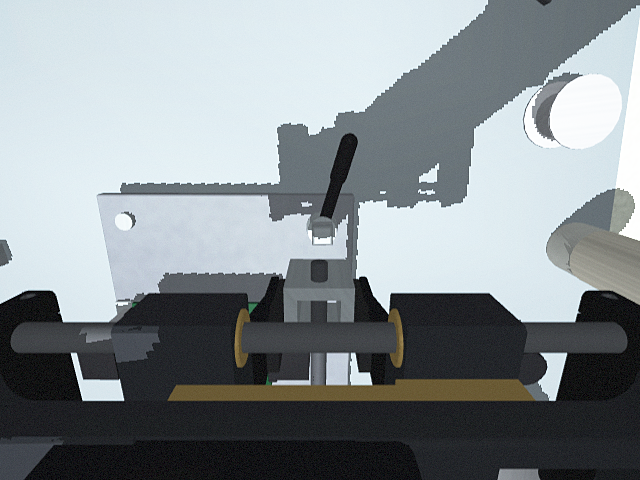

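```bash
python3 - <<'E'
import cv2
t=cv2.imread("pics/wrist2.png");cv2.imwrite("pics/w2z.png",cv2.resize(t[200:310,270:370],None,fx=5,fy=5,interpolation=cv2.INTER_CUBIC))
t=cv2.imread("pics/scene2.png");cv2.imwrite("pics/s2y.png",cv2.resize(t[110:220,380:480],None,fx=5,fy=5,interpolation=cv2.INTER_CUBIC))
E
```

```text
(no output)
```

View pics/w2z.png

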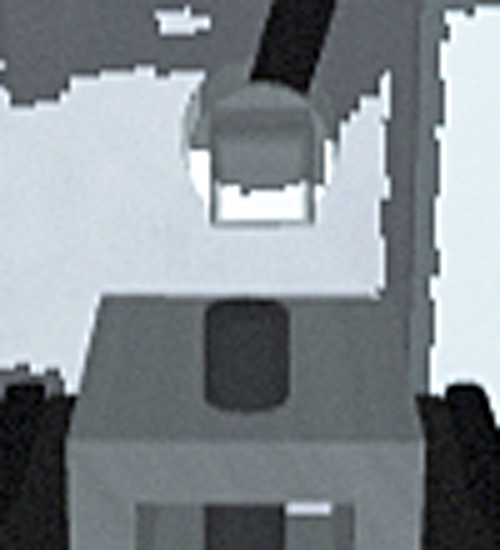

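View pics/s2y.png

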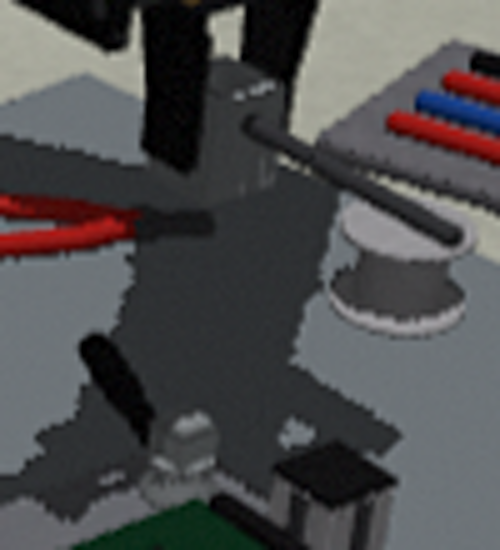

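```bash
python3 - <<'E'
from h import *
c=capture("wrist");s=r.sense();print(np.round(s["tcp_pos"],4))
print("head",ray(c,322.4,234.2,.064)[:2])
m=ray(c,317.8,258.6,s["tcp_pos"][2]-.0126);print("key bottom edge mid",m[:2],"centre",m[:2]+.016*np.array([.9936,-.1132]))
a=ray(c,270+67/5-.4,200+440/5-.4,s["tcp_pos"][2]+.0254);b=ray(c,270+424/5-.4,200+440/5-.4,s["tcp_pos"][2]+.0254);n=(a+b)/2;print("top edge mid",n[:2],np.linalg.norm(a-b),"centre",n[:2]+.016*np.array([.9936,-.1132]))
c=capture("scene");print("scene head",ray(c,380+(190+.5)/5-.5,110+(428.5)/5-.5,.068)[:2])
E
```

```text
[0.5535 0.1665 0.1815]
head [0.55327212 0.17016109]
key bottom edge mid [0.53717294 0.16831469] centre [0.55307054 0.16650349]
top edge mid [0.53703506 0.16884301] 0.031597910594782154 centre [0.55293266 0.16703181]
scene head [0.56260859 0.16156832]
```

```bash
python3 -m crank '[{"delta_rot":[0,0,0],"linear":[0.0004,0.0028,0.020],"gripper":0},{"delta_rot":[0,0,0],"linear":[0,0,0.03],"gripper":0},{"delta_rot":[0,0,0],"linear":[0,0,0.025],"gripper":0},{"delta_rot":[0,0,0],"linear":[0,0,0.015],"gripper":0},{"delta_rot":[0,0,0],"linear":[0,0,0],"gripper":0},{"delta_rot":[0,0,0],"linear":[0,0,0],"gripper":0}]'
python3 - <<'E'
from h import *
to([.5535,.1695,.0646],173.6)
for n in("scene","wrist"):
    c=capture(n);cv2.imwrite(f"pics/{n}3.png",c["img"])
    print(n,proj(c,[.553,.169,.068]))
t=cv2.imread("pics/wrist3.png");cv2.imwrite("pics/w3z.png",cv2.resize(t[200:320,260:380],None,fx=5,fy=5,interpolation=cv2.INTER_CUBIC))
t=cv2.imread("pics/scene3.png");cv2.imwrite("pics/s3z.png",cv2.resize(t[120:220,380:480],None,fx=5,fy=5,interpolation=cv2.INTER_CUBIC))
E
```

```text
time_s: 8.05
tcp_pos: [0.5544, 0.1698, 0.0926]
ee_rot: [[-0.994, 0.111, 0.002], [0.111, 0.994, 0.001], [-0.002, 0.001, -1.0]]
wrist_force: [0.4, -0.2, -2.1]
gripper_width: 0.363
t 8.05 tcp [0.5544 0.1698 0.0926] yaw 173.65 tilt [0.002  0.0008] F [ 0.4 -0.2 -2.1] g 0.363 j6 -129.4
tool shift [ 0.0009 -0.0004  0.028 ] rotz 0.0009
scene [416.5 191.8]
wrist [316.1 275.3]
```

View pics/w3z.png

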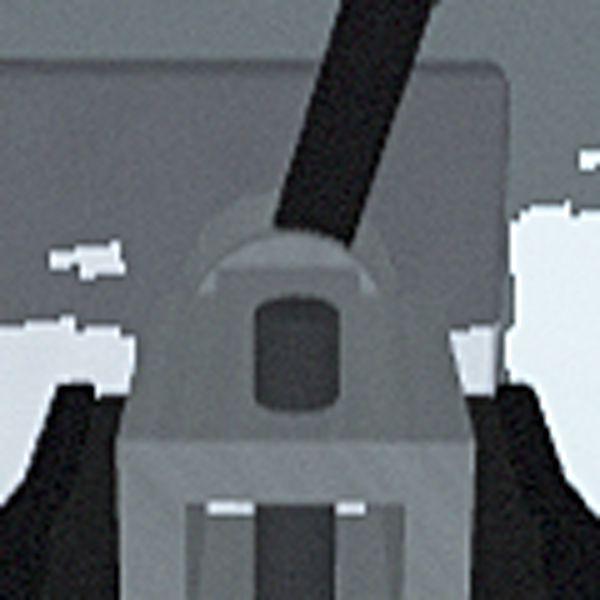

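View pics/s3z.png

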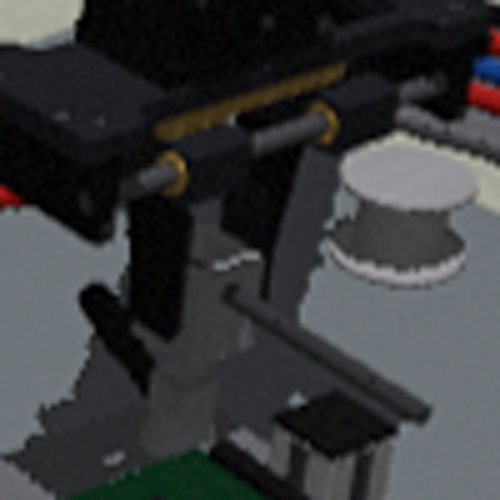

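Lateral alignment is good: collar and key are both centred at u≈295 in the crop. I'll lower in small steps.

```bash
python3 -m crank '[{"delta_rot":[0,0,0],"linear":[0.0007,-0.0004,0.006],"gripper":0},{"delta_rot":[0,0,0],"linear":[0,0,0.005],"gripper":0},{"delta_rot":[0,0,0],"linear":[0,0,0.003],"gripper":0},{"delta_rot":[0,0,0],"linear":[0,0,0],"gripper":0}]'
python3 -m crank '[{"delta_rot":[0,0,0],"linear":[0,0,0.003],"gripper":0},{"delta_rot":[0,0,0],"linear":[0,0,0.003],"gripper":0},{"delta_rot":[0,0,0],"linear":[0,0,0],"gripper":0}]'
python3 -c "
from h import *
to([.5535,.1695,.0646],173.6);print(r.sense()['moment'])"
```

```text
time_s: 8.65
tcp_pos: [0.5527, 0.169, 0.0772]
ee_rot: [[-0.994, 0.111, -0.0], [0.111, 0.994, -0.0], [0.0, -0.0, -1.0]]
wrist_force: [-0.2, -0.6, -2.4]
gripper_width: 0.365
time_s: 9.02
tcp_pos: [0.5529, 0.1691, 0.0713]
ee_rot: [[-0.994, 0.111, 0.0], [0.111, 0.994, -0.0], [-0.0, 0.0, -1.0]]
wrist_force: [1.1, -0.6, -2.5]
gripper_width: 0.364
t 9.03 tcp [0.5529 0.1691 0.0713] yaw 173.63 tilt [ 0.0002 -0.    ] F [ 1.1 -0.6 -2.5] g 0.364 j6 -129.4
tool shift [-0.0005  0.0005  0.0067] rotz 0.0005
[-0.05582697 -0.22687485  0.0142794 ]
```

```bash
python3 -m crank '[{"delta_rot":[0,0,0],"linear":[0,0,0.002],"gripper":0},{"delta_rot":[0,0,0],"linear":[0,0,0.002],"gripper":0},{"delta_rot":[0,0,0],"linear":[0,0,0.002],"gripper":0},{"delta_rot":[0,0,0],"linear":[0,0,0.0],"gripper":0}]'
python3 -m crank '[{"delta_rot":[0,0,0],"linear":[0,0,0.001],"gripper":0},{"delta_rot":[0,0,0],"linear":[0,0,0],"gripper":0}]'
python3 -c "
from h import *
to([.5535,.1695,.0646],173.6);print(r.sense()['moment'])"
```

```text
time_s: 9.52
tcp_pos: [0.553, 0.1691, 0.0654]
ee_rot: [[-0.994, 0.111, 0.0], [0.111, 0.994, 0.0], [-0.0, 0.0, -1.0]]
wrist_force: [0.8, 0.1, -2.9]
gripper_width: 0.363
time_s: 9.78
tcp_pos: [0.5529, 0.1691, 0.0646]
ee_rot: [[-0.994, 0.111, 0.0], [0.111, 0.994, 0.0], [-0.0, 0.0, -1.0]]
wrist_force: [1.9, -0.4, -1.6]
gripper_width: 0.365
t 9.78 tcp [0.5529 0.1691 0.0646] yaw 173.63 tilt [0.0003 0.0001] F [ 1.9 -0.4 -1.6] g 0.365 j6 -129.4
tool shift [-0.0005  0.0005  0.    ] rotz 0.0005
[-0.06176099 -0.45551142  0.00652242]
```

```bash
python3 -m crank '[{"delta_rot":[0,0,0],"linear":[-0.0004,0,0.0008],"gripper":0},{"delta_rot":[0,0,0],"linear":[0,0,0],"gripper":0}]'
python3 -m crank '[{"delta_rot":[0,0,0],"linear":[0,0,0],"gripper":60},{"delta_rot":[0,0,0],"linear":[0,0,0],"gripper":60},{"delta_rot":[0,0,0],"linear":[0,0,0],"gripper":60},{"delta_rot":[0,0,0],"linear":[0,0,0],"gripper":60}]'
python3 -m crank '[{"delta_rot":[0,0,0],"linear":[0,0,-0.02],"gripper":60},{"delta_rot":[0,0,0],"linear":[0,0,-0.04],"gripper":60},{"delta_rot":[0,0,0],"linear":[0,0,-0.04],"gripper":60},{"delta_rot":[0,0,0],"linear":[0,0,-0.03],"gripper":30},{"delta_rot":[0,0,0],"linear":[0,0,0],"gripper":0}]'
python3 - <<'E'
from h import *
to([.553,.169,.2],173.6)
for n in("scene","wrist","top"):
    c=capture(n);cv2.imwrite(f"pics/{n}4.png",c["img"])
t=cv2.imread("pics/wrist4.png");cv2.imwrite("pics/w4z.png",cv2.resize(t[100:300,220:420],None,fx=3,fy=3,interpolation=cv2.INTER_CUBIC))
t=cv2.imread("pics/scene4.png");cv2.imwrite("pics/s4z.png",cv2.resize(t[130:280,340:490],None,fx=4,fy=4,interpolation=cv2.INTER_CUBIC))
E
```

```text
time_s: 10.02
tcp_pos: [0.553, 0.1691, 0.0646]
ee_rot: [[-0.994, 0.111, 0.0], [0.111, 0.994, 0.0], [-0.0, 0.0, -1.0]]
wrist_force: [-4.0, 0.0, 4.6]
gripper_width: 0.366
time_s: 10.52
tcp_pos: [0.5531, 0.169, 0.0635]
ee_rot: [[-0.994, 0.111, -0.0], [0.111, 0.994, -0.0], [0.0, -0.0, -1.0]]
wrist_force: [0.6, 0.0, 0.3]
gripper_width: 0.592
time_s: 11.15
tcp_pos: [0.5546, 0.1697, 0.1967]
ee_rot: [[-0.994, 0.111, 0.005], [0.111, 0.994, 0.003], [-0.005, 0.004, -1.0]]
wrist_force: [0.8, 0.1, -1.1]
gripper_width: 0.455
t 11.15 tcp [0.5546 0.1697 0.1967] yaw 173.64 tilt [0.0055 0.003 ] F [ 0.8  0.1 -1.1] g 0.455 j6 -129.4
tool shift [ 0.0014 -0.0009 -0.0034] rotz 0.0007
```

View pics/w4z.png

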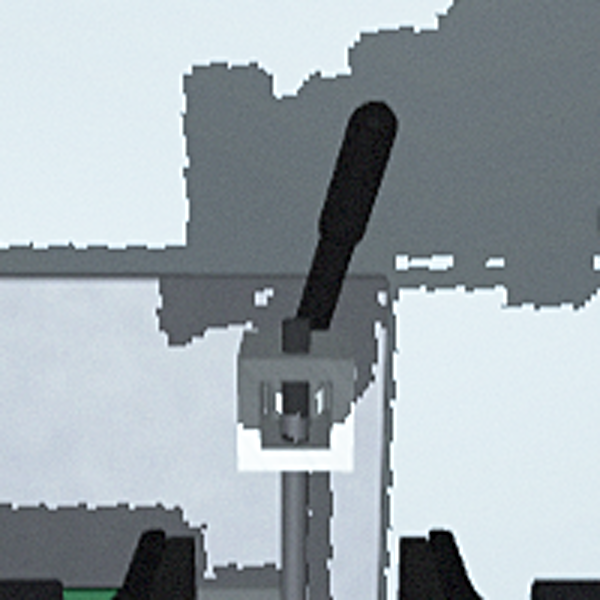

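View pics/s4z.png

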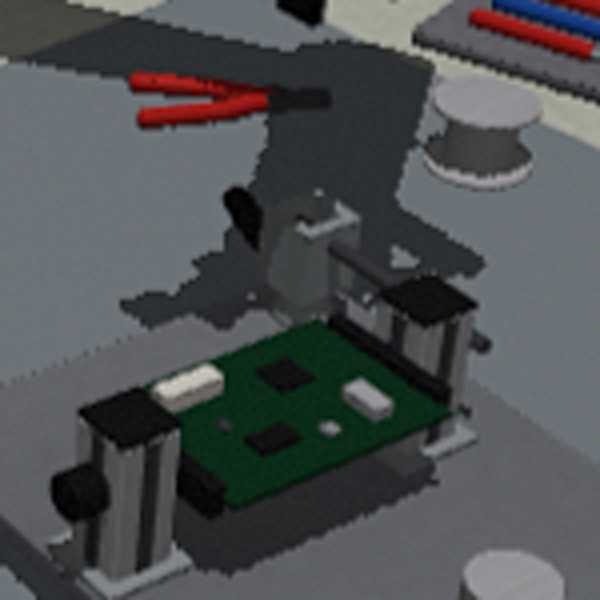

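```bash
python3 - <<'E'
from h import *
c=capture("wrist");s=r.sense();print(np.round(s["tcp_pos"],4))
f=lambda U,V,z:ray(c,220+(U+.5)/3-.5,100+(V+.5)/3-.5,z)
e=f(375,118,.052);m=f(342,230,.049)
k=np.mean([f(*q,.09) for q in[(240,358),(354,358),(238,470),(354,470)]],0)
S=np.array([.5530,.1690])
for p in(e,m): print(p,np.linalg.norm(p[:2]-S),np.degrees(np.arctan2(*(p[:2]-S)[::-1])))
print("key ctr",k, "dir",np.degrees(np.arctan2(*(e-m)[1::-1])))
E
```

```text
[0.5524 0.1686 0.1923]
[0.47588084 0.20027215 0.052     ] 0.08321846102086403 157.9272357065106
[0.50678001 0.18778268 0.049     ] 0.04989065181008063 157.88436802381065
key ctr [0.55062289 0.16918642 0.09      ] dir 157.9914071804916
```

```bash
python3 -m crank '[{"delta_rot":[0,0,-0.13],"linear":[0,0,0],"gripper":0},{"delta_rot":[0,0,-0.16],"linear":[0,0,0],"gripper":0},{"delta_rot":[0,0,-0.16],"linear":[0,0,0],"gripper":0},{"delta_rot":[0,0,-0.16],"linear":[0,0,0],"gripper":0},{"delta_rot":[0,0,-0.16],"linear":[0,0,0],"gripper":0},{"delta_rot":[0,0,-0.16],"linear":[0,0,0],"gripper":0},{"delta_rot":[0,0,-0.16],"linear":[0,0,0],"gripper":0},{"delta_rot":[0,0,-0.14],"linear":[0,0,0],"gripper":0},{"delta_rot":[0,0,-0.06],"linear":[0,0,0],"gripper":0},{"delta_rot":[0,0,0],"linear":[0,0,0],"gripper":0}]'
python3 -c "
from h import *
to([.4768,.1627,.042],247.5)"
```

```text
time_s: 12.6
tcp_pos: [0.5527, 0.1688, 0.1924]
ee_rot: [[-0.383, -0.924, -0.002], [-0.924, 0.383, -0.001], [0.002, 0.002, -1.0]]
wrist_force: [0.3, -0.3, -0.8]
gripper_width: 0.005
t 12.6 tcp [0.5527 0.1688 0.1924] yaw -112.51 tilt [-0.0022 -0.0013] F [ 0.3 -0.3 -0.8] g 0.005 j6 -55.5
tool shift [0.0343 0.0675 0.1506] rotz -0.0001
```

```bash
python3 -m crank '[{"delta_rot":[0,0,0],"linear":[0.0120,0.0235,0],"gripper":0},{"delta_rot":[0,0,0],"linear":[0.0120,0.0235,0],"gripper":0},{"delta_rot":[0,0,0],"linear":[0.0103,0.0205,0.01],"gripper":0},{"delta_rot":[0,0,0],"linear":[0,0,0.03],"gripper":0},{"delta_rot":[0,0,0],"linear":[0,0,0.035],"gripper":0},{"delta_rot":[0,0,0],"linear":[0,0,0.035],"gripper":0},{"delta_rot":[0,0,0],"linear":[0,0,0.025],"gripper":0},{"delta_rot":[0,0,0],"linear":[0,0,0.015],"gripper":0},{"delta_rot":[0,0,0],"linear":[0,0,0],"gripper":0},{"delta_rot":[0,0,0],"linear":[0,0,0],"gripper":0}]'
cat >> h.py <<'E'
S=np.array([.5530,.1690])
def lev(th):
    s=r.sense();p=s["tcp_pos"][:2];th=np.radians(th);u=np.array([np.cos(th),np.sin(th)]);d=np.array([u[1],-u[0]]);F=s["wrist_force"][:2]
    R=s["ee_rot"];y=np.degrees(np.arctan2(R[1,0],R[0,0]))
    v=p-S;rr=v@v;L=np.sqrt(max(rr-.0155**2,0));print("tcp",np.round(s["tcp_pos"],4),"radial",round(v@u,4),"behind",round(-v@d,4),"lever angle if touching",round(np.degrees(np.arctan2(v[1],v[0])-np.arctan2(.0155,L)),1),"F push",round(-F@d,2),"F rad",round(F@u,2),"Fz",round(s["wrist_force"][2],2),"yaw",round(y%360,1))
E
python3 - <<'E'
from h import *
lev(157.5)
for n in("scene","top"):
    c=capture(n);cv2.imwrite(f"pics/{n}5.png",c["img"])
t=cv2.imread("pics/top5.png");cv2.imwrite("pics/t5z.png",cv2.resize(t[200:340,110:250],None,fx=4,fy=4,interpolation=cv2.INTER_CUBIC))
E
```

```text
time_s: 13.85
tcp_pos: [0.478, 0.1633, 0.0441]
ee_rot: [[-0.382, -0.924, 0.001], [-0.924, 0.382, 0.0], [-0.0, -0.0, -1.0]]
wrist_force: [0.8, -0.5, 0.7]
gripper_width: 0.009
tcp [0.478  0.1633 0.0441] radial 0.0671 behind 0.034 lever angle if touching -187.5 F push 0.12 F rad -0.91 Fz 0.65 yaw 247.5
```

View pics/t5z.png

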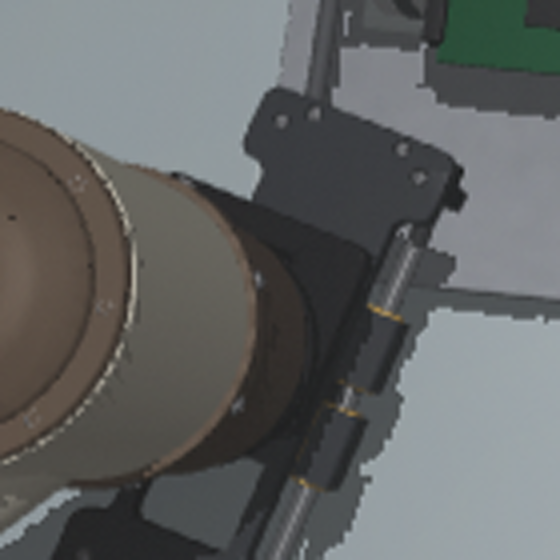

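```bash
python3 -m crank '[{"delta_rot":[0,0,0],"linear":[-0.006,0,0.0015],"gripper":0},{"delta_rot":[0,0,0],"linear":[-0.006,0,0],"gripper":0},{"delta_rot":[0,0,0],"linear":[-0.004,0,0],"gripper":0},{"delta_rot":[0,0,0],"linear":[-0.004,0,0],"gripper":0}]'
python3 -c "
from h import *
lev(157.5)"
```

```text
time_s: 14.45
tcp_pos: [0.4852, 0.1817, 0.0422]
ee_rot: [[-0.382, -0.924, -0.001], [-0.924, 0.382, -0.001], [0.001, 0.0, -1.0]]
wrist_force: [0.6, -1.6, 0.3]
gripper_width: 0.006
tcp [0.4852 0.1817 0.0422] radial 0.0675 behind 0.0142 lever angle if touching 156.4 F push 1.25 F rad -1.15 Fz 0.32 yaw 247.5
```

```bash
python3 -m crank '[{"delta_rot":[0,0,0.08],"linear":[-0.0055,0.0012,0],"gripper":0},{"delta_rot":[0,0,0.08],"linear":[-0.0055,0.0012,0],"gripper":0},{"delta_rot":[0,0,0.08],"linear":[-0.0055,0.0012,0],"gripper":0},{"delta_rot":[0,0,0.08],"linear":[-0.0055,0.0012,0],"gripper":0}]'
python3 -c "
from h import *
lev(139)"
```

```text
time_s: 14.95
tcp_pos: [0.4915, 0.2027, 0.0421]
ee_rot: [[-0.656, -0.755, -0.001], [-0.755, 0.656, -0.001], [0.002, 0.0, -1.0]]
wrist_force: [-0.5, -1.7, 1.5]
gripper_width: 0.003
tcp [0.4915 0.2027 0.0421] radial 0.0685 behind 0.0149 lever angle if touching 138.5 F push 1.61 F rad -0.75 Fz 1.46 yaw 229.0
```

```bash
python3 -m crank '[{"delta_rot":[0,0,0.08],"linear":[-0.0055,0.0011,0],"gripper":0},{"delta_rot":[0,0,0.08],"linear":[-0.0055,0.0010,0],"gripper":0},{"delta_rot":[0,0,0.08],"linear":[-0.0055,0.0010,0],"gripper":0},{"delta_rot":[0,0,0.08],"linear":[-0.0055,0.0010,0],"gripper":0}]'
python3 -c "
from h import *
lev(120.5)"
```

```text
time_s: 15.45
tcp_pos: [0.5048, 0.2205, 0.042]
ee_rot: [[-0.86, -0.511, -0.002], [-0.511, 0.86, -0.001], [0.002, -0.0, -1.0]]
wrist_force: [-0.6, -1.4, 0.5]
gripper_width: 0.008
tcp [0.5048 0.2205 0.042 ] radial 0.0688 behind 0.0154 lever angle if touching 120.4 F push 1.19 F rad -0.92 Fz 0.48 yaw 210.7
```

```bash
python3 -m crank '[{"delta_rot":[0,0,0.04],"linear":[-0.0027,0.0005,0],"gripper":0},{"delta_rot":[0,0,0.04],"linear":[-0.0027,0.0005,0],"gripper":0},{"delta_rot":[0,0,0.04],"linear":[-0.0027,0.0005,0],"gripper":0},{"delta_rot":[0,0,0.04],"linear":[-0.0027,0.0005,0],"gripper":0}]'
python3 -c "
from h import *
lev(111.5)"
python3 -m crank '[{"delta_rot":[0,0,0.025],"linear":[-0.0017,0.0003,0],"gripper":0}]'
python3 -c "
from h import *
lev(110)"
python3 -m crank '[{"delta_rot":[0,0,0.025],"linear":[-0.0017,0.0003,0],"gripper":0}]'
python3 -c "
from h import *
lev(108)"
```

```text
time_s: 15.95
tcp_pos: [0.5135, 0.2273, 0.042]
ee_rot: [[-0.93, -0.368, -0.001], [-0.368, 0.93, -0.001], [0.002, -0.0, -1.0]]
wrist_force: [-1.8, -0.0, 0.2]
gripper_width: 0.002
tcp [0.5135 0.2273 0.042 ] radial 0.0688 behind 0.0154 lever angle if touching 111.4 F push 1.7 F rad 0.65 Fz 0.17 yaw 201.6
time_s: 16.08
tcp_pos: [0.5151, 0.2284, 0.042]
ee_rot: [[-0.938, -0.345, -0.001], [-0.345, 0.938, -0.001], [0.001, -0.0, -1.0]]
wrist_force: [-1.7, -0.1, 0.8]
gripper_width: 0.003
tcp [0.5151 0.2284 0.042 ] radial 0.0688 behind 0.0153 lever angle if touching 109.8 F push 1.61 F rad 0.43 Fz 0.84 yaw 200.2
time_s: 16.2
tcp_pos: [0.5157, 0.2289, 0.0419]
ee_rot: [[-0.947, -0.321, -0.003], [-0.321, 0.947, -0.001], [0.003, -0.0, -1.0]]
wrist_force: [-5.4, 0.8, 2.4]
gripper_width: 0.004
tcp [0.5157 0.2289 0.0419] radial 0.0684 behind 0.0169 lever angle if touching 109.2 F push 4.93 F rad 2.4 Fz 2.4 yaw 198.8
```

Nut seated at a lever angle of about 109.3° (4.9 N). Next I take up the screw's give in small steps.

```bash
python3 -m crank '[{"delta_rot":[0,0,0.02],"linear":[-0.0014,0.0003,0],"gripper":0},{"delta_rot":[0,0,0.02],"linear":[-0.0014,0.0003,0],"gripper":0}]'
python3 -c "
from h import *
lev(106.5)"
python3 -m crank '[{"delta_rot":[0,0,0.02],"linear":[-0.0014,0.0003,0],"gripper":0},{"delta_rot":[0,0,0.02],"linear":[-0.0014,0.0003,0],"gripper":0}]'
python3 -c "
from h import *
lev(104)"
python3 -m crank '[{"delta_rot":[0,0,0.02],"linear":[-0.0014,0.0003,0],"gripper":0},{"delta_rot":[0,0,0.02],"linear":[-0.0014,0.0003,0],"gripper":0}]'
python3 -c "
from h import *
lev(102)"
```

```text
time_s: 16.45
tcp_pos: [0.5186, 0.2305, 0.042]
ee_rot: [[-0.959, -0.283, -0.002], [-0.283, 0.959, -0.001], [0.002, -0.0, -1.0]]
wrist_force: [-4.1, -0.1, 1.2]
gripper_width: 0.003
tcp [0.5186 0.2305 0.042 ] radial 0.0687 behind 0.0156 lever angle if touching 106.5 F push 3.94 F rad 1.06 Fz 1.23 yaw 196.5
time_s: 16.7
tcp_pos: [0.5214, 0.2319, 0.042]
ee_rot: [[-0.97, -0.245, -0.001], [-0.245, 0.97, -0.001], [0.001, -0.0, -1.0]]
wrist_force: [-5.5, 0.6, 1.1]
gripper_width: 0.004
tcp [0.5214 0.2319 0.042 ] radial 0.0687 behind 0.0154 lever angle if touching 103.9 F push 5.15 F rad 1.9 Fz 1.07 yaw 194.2
time_s: 16.95
tcp_pos: [0.524, 0.2332, 0.042]
ee_rot: [[-0.979, -0.206, -0.001], [-0.206, 0.979, -0.001], [0.001, -0.0, -1.0]]
wrist_force: [-4.9, -0.4, 1.2]
gripper_width: 0.009
tcp [0.524  0.2332 0.042 ] radial 0.0689 behind 0.015 lever angle if touching 101.6 F push 4.9 F rad 0.59 Fz 1.2 yaw 191.9
```

```bash
python3 -m crank '[{"delta_rot":[0,0,0.015],"linear":[-0.0011,0.0002,0],"gripper":0}]' >/dev/null
python3 -c "
from h import *
lev(100.5)"
python3 -m crank '[{"delta_rot":[0,0,0.015],"linear":[-0.0011,0.0002,0],"gripper":0}]'>/dev/null
python3 -c "
from h import *
lev(99.5)"
python3 -m crank '[{"delta_rot":[0,0,0.015],"linear":[-0.0011,0.0002,0],"gripper":0}]'>/dev/null
python3 -c "
from h import *
lev(98.5)"
```

```text
tcp [0.525  0.2337 0.0419] radial 0.0687 behind 0.0157 lever angle if touching 100.7 F push 5.04 F rad 1.98 Fz 0.06 yaw 191.0
tcp [0.5261 0.2341 0.042 ] radial 0.0686 behind 0.0158 lever angle if touching 99.8 F push 4.72 F rad 1.84 Fz 1.49 yaw 190.2
tcp [0.5271 0.2345 0.042 ] radial 0.0686 behind 0.0159 lever angle if touching 98.8 F push 5.14 F rad 1.61 Fz 1.37 yaw 189.3
```

```bash
python3 -m crank '[{"delta_rot":[0,0,0.015],"linear":[-0.0011,0.0002,0],"gripper":0}]' >/dev/null
python3 -c "
from h import *
lev(98)"
python3 -m crank '[{"delta_rot":[0,0,0.015],"linear":[-0.0011,0.0002,0],"gripper":0}]'>/dev/null
python3 -c "
from h import *
lev(97)"
```

```text
tcp [0.5281 0.2349 0.042 ] radial 0.0687 behind 0.0155 lever angle if touching 98.0 F push 6.22 F rad 2.55 Fz 1.23 yaw 188.4
tcp [0.5289 0.2352 0.0419] radial 0.0687 behind 0.0159 lever angle if touching 97.3 F push 6.53 F rad 1.96 Fz 1.34 yaw 187.6
```

```bash
python3 -m crank '[{"delta_rot":[0,0,0.01],"linear":[-0.0009,0.0002,0],"gripper":0}]' >/dev/null
python3 -c "
from h import *
lev(96.5)"
python3 -m crank '[{"delta_rot":[0,0,0.01],"linear":[-0.0009,0.0002,0],"gripper":0}]'>/dev/null
python3 -c "
from h import *
lev(96)"
python3 -m crank '[{"delta_rot":[0,0,0.01],"linear":[-0.0009,0.0002,0],"gripper":0}]'>/dev/null
python3 -c "
from h import *
lev(95)"
```

```text
tcp [0.5294 0.2354 0.0419] radial 0.0687 behind 0.016 lever angle if touching 96.9 F push 8.16 F rad 2.65 Fz 2.45 yaw 187.0
tcp [0.5299 0.2356 0.0418] radial 0.0687 behind 0.0161 lever angle if touching 96.5 F push 8.98 F rad 3.67 Fz 3.08 yaw 186.4
tcp [0.5303 0.2358 0.0418] radial 0.0685 behind 0.0168 lever angle if touching 96.0 F push 9.45 F rad 2.54 Fz 4.58 yaw 185.9
```

```bash
python3 -m crank '[{"delta_rot":[0,0,0.005],"linear":[-0.0010,0.0001,0],"gripper":0},{"delta_rot":[0,0,0.0],"linear":[0,0,0],"gripper":0}]' >/dev/null
python3 -c "
from h import *
lev(95.5)"
python3 -m crank '[{"delta_rot":[0,0,0.005],"linear":[-0.0010,0.0001,0],"gripper":0},{"delta_rot":[0,0,0.0],"linear":[0,0,0],"gripper":0}]'>/dev/null
python3 -c "
from h import *
lev(95)"
```

```text
tcp [0.5309 0.236  0.0418] radial 0.0688 behind 0.0156 lever angle if touching 95.6 F push 10.25 F rad 3.75 Fz 4.17 yaw 185.6
tcp [0.5314 0.2361 0.0418] radial 0.0687 behind 0.0157 lever angle if touching 95.1 F push 11.11 F rad 2.16 Fz 5.3 yaw 185.3
```

```bash
python3 -m crank '[{"delta_rot":[0,0,0],"linear":[-0.0007,0,0],"gripper":0},{"delta_rot":[0,0,0],"linear":[0,0,0],"gripper":0}]' 
python3 -c "
from h import *
lev(95)"
python3 -m crank '[{"delta_rot":[0,0,0],"linear":[0,0,0],"gripper":0},{"delta_rot":[0,0,0.0],"linear":[0,0,0],"gripper":0}]'>/dev/null
python3 - <<'E'
from h import *
lev(95)
c=capture("scene");t=c["img"];cv2.imwrite("pics/s6z.png",cv2.resize(t[130:280,340:490],None,fx=4,fy=4,interpolation=cv2.INTER_CUBIC))
E
```

```text
time_s: 18.7
tcp_pos: [0.5317, 0.2361, 0.0418]
ee_rot: [[-0.996, -0.092, -0.006], [-0.092, 0.996, -0.002], [0.007, -0.002, -1.0]]
wrist_force: [-13.6, 1.9, 5.8]
gripper_width: -0.0
tcp [0.5317 0.2361 0.0418] radial 0.0687 behind 0.0154 lever angle if touching 94.9 F push 13.4 F rad 3.07 Fz 5.83 yaw 185.3
tcp [0.5317 0.2361 0.0418] radial 0.0687 behind 0.0154 lever angle if touching 94.9 F push 11.88 F rad 3.66 Fz 6.13 yaw 185.3
```

View pics/s6z.png

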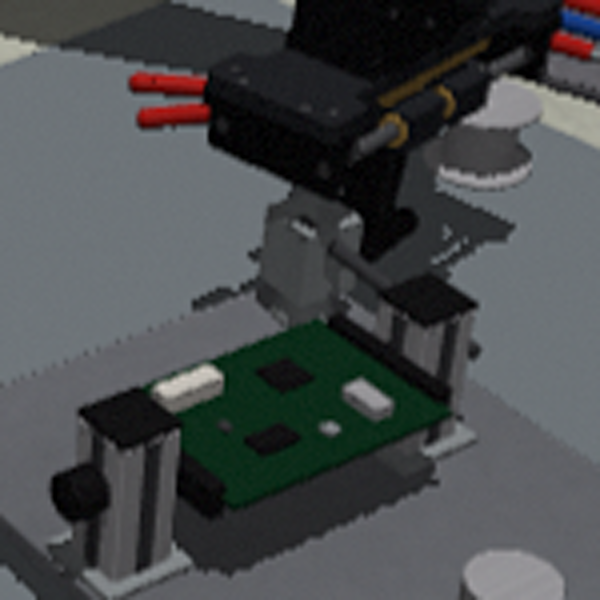

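The key is still down on the head with its bar on the upright, and the lever was held at about 13 N. Now I back off and lift.

```bash
python3 -m crank '[{"delta_rot":[0,0,0],"linear":[0.004,0,0],"gripper":0},{"delta_rot":[0,0,0],"linear":[0.008,0,0],"gripper":0},{"delta_rot":[0,0,0],"linear":[0.012,0,0],"gripper":0},{"delta_rot":[0,0,0],"linear":[0.006,0,-0.02],"gripper":0},{"delta_rot":[0,0,0],"linear":[0,0,-0.04],"gripper":0},{"delta_rot":[0,0,0],"linear":[0,0,-0.045],"gripper":20},{"delta_rot":[0,0,0],"linear":[0,0,-0.04],"gripper":60},{"delta_rot":[0,0,0],"linear":[0,0,-0.02],"gripper":60},{"delta_rot":[0,0,0],"linear":[0,0,0],"gripper":60},{"delta_rot":[0,0,0],"linear":[0,0,0],"gripper":60}]' 
python3 - <<'E'
from h import *
to([.553,.169,.2],161)
for n in("wrist","top"):
    c=capture(n);cv2.imwrite(f"pics/{n}7.png",c["img"])
E
```

```text
time_s: 20.25
tcp_pos: [0.5045, 0.2336, 0.2061]
ee_rot: [[-0.996, -0.093, -0.001], [-0.093, 0.996, -0.001], [0.001, -0.001, -1.0]]
wrist_force: [-0.8, 0.8, -0.0]
gripper_width: 0.486
t 20.25 tcp [0.5045 0.2336 0.2061] yaw -174.64 tilt [-0.0014 -0.0007] F [-0.8  0.8 -0. ] g 0.486 j6 -126.2
tool shift [-0.0423 -0.0688  0.0061] rotz 0.4251
```

View pics/wrist7.png

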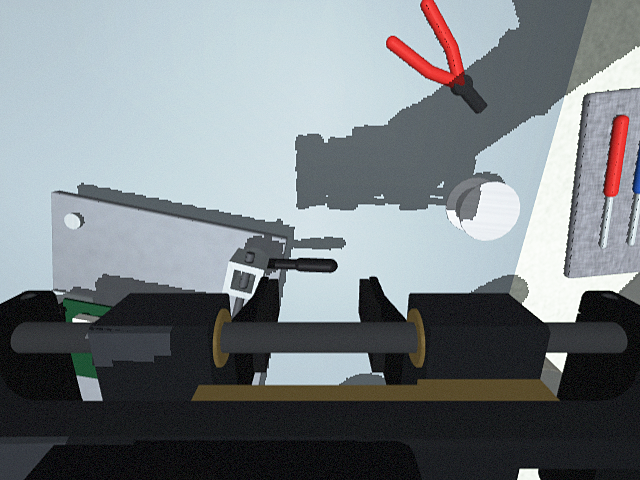

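```bash
python3 -m crank '[{"delta_rot":[0,0,0],"linear":[-0.021,-0.0344,0],"gripper":60},{"delta_rot":[0,0,0],"linear":[-0.0213,-0.0344,0],"gripper":60},{"delta_rot":[0,0,0.11],"linear":[0,0,0],"gripper":60},{"delta_rot":[0,0,0.11],"linear":[0,0,0],"gripper":60},{"delta_rot":[0,0,0.11],"linear":[0,0,0],"gripper":60},{"delta_rot":[0,0,0.095],"linear":[0,0,0],"gripper":60},{"delta_rot":[0,0,0],"linear":[0,0,0],"gripper":60},{"delta_rot":[0,0,0],"linear":[0,0,0],"gripper":60}]' 
python3 - <<'E'
from h import *
to([.553,.169,.0646],161)
c=capture("wrist");t=c["img"];cv2.imwrite("pics/w8.png",t)
cv2.imwrite("pics/w8z.png",cv2.resize(t[180:320,250:390],None,fx=4,fy=4,interpolation=cv2.INTER_CUBIC))
E
```

```text
time_s: 21.35
tcp_pos: [0.5535, 0.1693, 0.2066]
ee_rot: [[-0.946, 0.324, -0.001], [0.324, 0.946, -0.001], [0.001, -0.001, -1.0]]
wrist_force: [0.7, -0.4, 0.3]
gripper_width: 0.605
t 21.35 tcp [0.5535 0.1693 0.2066] yaw 161.1 tilt [-0.0011 -0.0007] F [ 0.7 -0.4  0.3] g 0.605 j6 -141.9
tool shift [ 0.0003 -0.0003  0.142 ] rotz 0.0017
```

View pics/w8z.png

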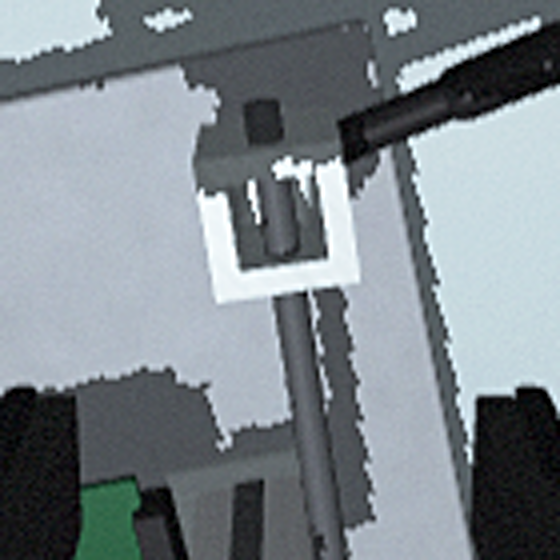

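```bash
python3 - <<'E'
from h import *
c=capture("wrist")
f=lambda U,V,z:ray(c,250+(U+.5)/4-.5,180+(V+.5)/4-.5,z)
P=[f(*q,.09) for q in[(195,190),(218,303),(357,280),(342,160)]]
print([np.linalg.norm(P[i]-P[i-1]) for i in range(4)],[np.degrees(np.arctan2(*(P[i]-P[i-1])[1::-1])) for i in range(4)])
q=f(218,303,.09)/2+f(357,280,.09)/2
a=f(291,310,.08);b=f(327,530,.08);y=np.arctan2(*(b-a)[1::-1]);print("bar",np.degrees(y),"centre",q[:2]-.016*np.array([np.cos(y),np.sin(y)]))
E
```

```text
[np.float64(0.032056785189038914), np.float64(0.02603420360803123), np.float64(0.030890091053598356), np.float64(0.027133738694666027)] [np.float64(-97.0953525340745), np.float64(-8.785723321360278), np.float64(80.9742487837345), np.float64(168.77882914224975)]
bar -10.021854501069729 centre [0.55362018 0.16968459]
```

```bash
python3 -m crank '[{"delta_rot":[0,0,-0.08],"linear":[0,0,0],"gripper":60},{"delta_rot":[0,0,-0.08],"linear":[0,0,0],"gripper":60},{"delta_rot":[0,0,0],"linear":[0,0,0.03],"gripper":60},{"delta_rot":[0,0,0],"linear":[0,0,0.035],"gripper":60},{"delta_rot":[0,0,0],"linear":[0,0,0.035],"gripper":60},{"delta_rot":[0,0,0],"linear":[0,0,0.025],"gripper":60},{"delta_rot":[0,0,0],"linear":[0,0,0.015],"gripper":60},{"delta_rot":[0,0,0],"linear":[0,0,0],"gripper":60},{"delta_rot":[0,0,0],"linear":[0,0,0],"gripper":60}]' 
python3 -c "
from h import *
to([.5533,.169,.0646],170.3)"
```

```text
time_s: 22.58
tcp_pos: [0.5545, 0.1698, 0.0683]
ee_rot: [[-0.985, 0.17, 0.002], [0.17, 0.985, 0.001], [-0.002, 0.001, -1.0]]
wrist_force: [0.5, -0.7, -0.6]
gripper_width: 0.6
t 22.57 tcp [0.5545 0.1698 0.0683] yaw 170.22 tilt [0.002  0.0009] F [ 0.5 -0.7 -0.6] g 0.6 j6 -132.8
tool shift [ 0.0011 -0.001   0.0037] rotz -0.0014
```

```bash
python3 -m crank '[{"delta_rot":[0,0,0],"linear":[0.001,-0.0008,0.0025],"gripper":60},{"delta_rot":[0,0,0],"linear":[0,0,0],"gripper":0},{"delta_rot":[0,0,0],"linear":[0,0,0],"gripper":0},{"delta_rot":[0,0,0],"linear":[0,0,0],"gripper":0},{"delta_rot":[0,0,0],"linear":[0,0,0],"gripper":0},{"delta_rot":[0,0,0],"linear":[0,0,0],"gripper":0}]' 
python3 - <<'E'
from h import *
to([.5533,.169,.0646],170.3)
c=capture("top")
for u,v in((398,250),(396,297),(409,348),(456,356)): print(ray(c,u,v,.02)[:2])
E
```

```text
time_s: 23.32
tcp_pos: [0.5528, 0.1693, 0.065]
ee_rot: [[-0.985, 0.17, 0.001], [0.17, 0.985, 0.001], [-0.001, 0.001, -1.0]]
wrist_force: [-1.5, 2.5, 1.2]
gripper_width: 0.356
t 23.32 tcp [0.5528 0.1693 0.065 ] yaw 170.19 tilt [0.0008 0.0008] F [-1.5  2.5  1.2] g 0.356 j6 -132.9
tool shift [-0.0005 -0.0002  0.0004] rotz -0.0019
[ 0.55336442 -0.18643359]
[ 0.4716646  -0.17933043]
[ 0.38577753 -0.19756657]
[ 0.37148578 -0.27640147]
```

```bash
python3 -m crank '[{"delta_rot":[0,0,0],"linear":[0,0,-0.003],"gripper":0},{"delta_rot":[0,0,0],"linear":[0,0,-0.004],"gripper":0},{"delta_rot":[0,0,0],"linear":[0,0,-0.004],"gripper":0}]' 
python3 -m crank '[{"delta_rot":[0,0,0],"linear":[0,0,-0.005],"gripper":0},{"delta_rot":[0,0,0],"linear":[0,0,-0.01],"gripper":0},{"delta_rot":[0,0,0],"linear":[0,0,-0.02],"gripper":0},{"delta_rot":[0,0,0],"linear":[0,0,-0.035],"gripper":0},{"delta_rot":[0,0,0],"linear":[0,0,-0.035],"gripper":0},{"delta_rot":[0,0,0],"linear":[0,0,-0.02],"gripper":0}]' 
python3 - <<'E'
from h import *
to([.38,-.06,.2],170.3)
c=capture("wrist");cv2.imwrite("pics/w9.png",c["img"])
E
```

```text
time_s: 23.75
tcp_pos: [0.5527, 0.1692, 0.0726]
ee_rot: [[-0.985, 0.171, -0.001], [0.171, 0.985, 0.001], [0.001, 0.0, -1.0]]
wrist_force: [4.2, 2.8, -11.3]
gripper_width: 0.364
time_s: 24.5
tcp_pos: [0.5526, 0.1679, 0.2036]
ee_rot: [[-0.985, 0.171, 0.002], [0.171, 0.985, 0.0], [-0.002, 0.0, -1.0]]
wrist_force: [0.4, 0.2, -2.1]
gripper_width: 0.365
t 24.5 tcp [0.5526 0.1679 0.2036] yaw 170.15 tilt [0.0018 0.0001] F [ 0.4  0.2 -2.1] g 0.365 j6 -132.9
tool shift [ 0.1311 -0.2541  0.0033] rotz -0.0026
```

View pics/w9.png

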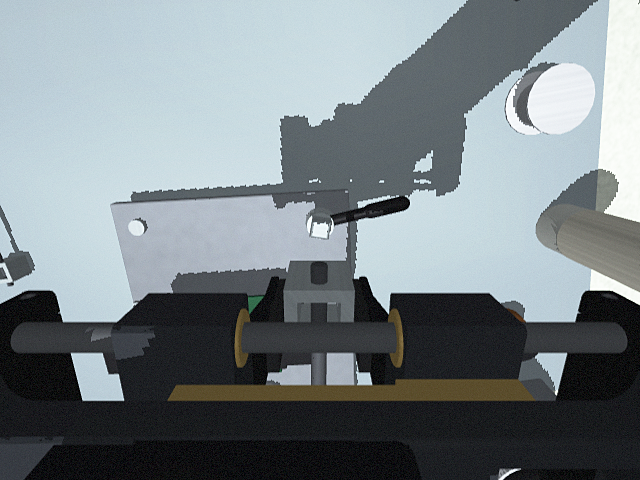

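The key is clear of the head; in the wrist view the head is at (320,228) and the lever points to (400,203). Now I carry the key to free bench at (0.38, -0.06).

```bash
python3 -m crank '[{"delta_rot":[0,0,0],"linear":[0.0164,-0.0318,0],"gripper":0},{"delta_rot":[0,0,0],"linear":[0.0164,-0.0318,0],"gripper":0},{"delta_rot":[0,0,0],"linear":[0.0164,-0.0318,0],"gripper":0},{"delta_rot":[0,0,0],"linear":[0.0164,-0.0318,0],"gripper":0},{"delta_rot":[0,0,0],"linear":[0.0164,-0.0318,0],"gripper":0},{"delta_rot":[0,0,0],"linear":[0.0164,-0.0318,0],"gripper":0},{"delta_rot":[0,0,0],"linear":[0.0164,-0.0318,0],"gripper":0},{"delta_rot":[0,0,0],"linear":[0.0163,-0.0315,0],"gripper":0},{"delta_rot":[0,0,0],"linear":[0,0,0],"gripper":0}]' 
python3 - <<'E'
from h import *
to([.38,-.06,.0135],170.3)
for n in("scene","top"):
    c=capture(n);cv2.imwrite(f"pics/{n}9.png",c["img"])
t=cv2.imread("pics/scene9.png");cv2.imwrite("pics/s9z.png",cv2.resize(t[80:280,240:440],None,fx=3,fy=3,interpolation=cv2.INTER_CUBIC))
t=cv2.imread("pics/top9.png");cv2.imwrite("pics/t9z.png",cv2.resize(t[210:350,120:260],None,fx=4,fy=4,interpolation=cv2.INTER_CUBIC))
E
```

```text
time_s: 25.68
tcp_pos: [0.3773, -0.0611, 0.2006]
ee_rot: [[-0.985, 0.173, -0.002], [0.173, 0.985, -0.0], [0.002, -0.001, -1.0]]
wrist_force: [0.4, 0.3, -1.9]
gripper_width: 0.364
t 25.68 tcp [ 0.3773 -0.0611  0.2006] yaw 170.01 tilt [-0.0019 -0.0005] F [ 0.4  0.3 -1.9] g 0.364 j6 -115.5
tool shift [-0.0027  0.0017  0.1871] rotz -0.005
```

View pics/s9z.png

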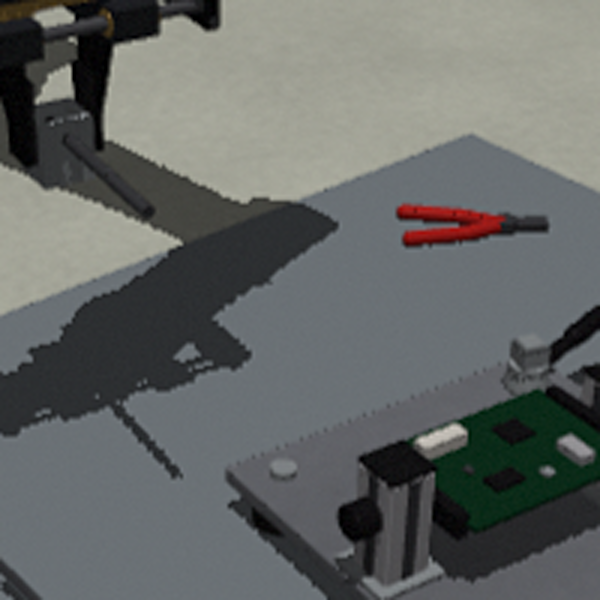

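View pics/t9z.png

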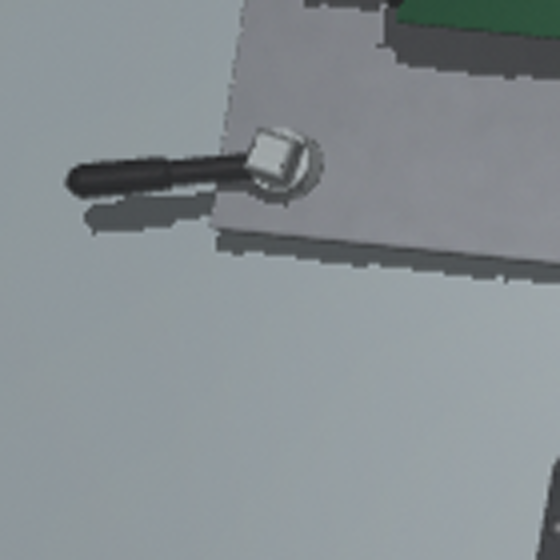

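```bash
python3 -m crank '[{"delta_rot":[0,0,0],"linear":[-0.001,0.001,0.03],"gripper":0},{"delta_rot":[0,0,0],"linear":[0,0,0.035],"gripper":0},{"delta_rot":[0,0,0],"linear":[0,0,0.035],"gripper":0},{"delta_rot":[0,0,0],"linear":[0,0,0.035],"gripper":0},{"delta_rot":[0,0,0],"linear":[0,0,0.025],"gripper":0},{"delta_rot":[0,0,0],"linear":[0,0,0.012],"gripper":0},{"delta_rot":[0,0,0],"linear":[0,0,0.006],"gripper":0},{"delta_rot":[0,0,0],"linear":[0,0,0],"gripper":0},{"delta_rot":[0,0,0],"linear":[0,0,0],"gripper":0}]' 
python3 -m crank '[{"delta_rot":[0,0,0],"linear":[0,0,0.003],"gripper":0},{"delta_rot":[0,0,0],"linear":[0,0,0.002],"gripper":0},{"delta_rot":[0,0,0],"linear":[0,0,0],"gripper":0}]'
python3 -c "
from h import *
to([.38,-.06,.0135],170.3)"
```

```text
time_s: 26.9
tcp_pos: [0.3819, -0.0582, 0.0232]
ee_rot: [[-0.985, 0.17, 0.001], [0.17, 0.985, 0.0], [-0.001, 0.0, -1.0]]
wrist_force: [-0.6, -0.0, -2.3]
gripper_width: 0.363
time_s: 27.28
tcp_pos: [0.3812, -0.0585, 0.0177]
ee_rot: [[-0.985, 0.17, -0.0], [0.17, 0.985, -0.0], [0.0, -0.0, -1.0]]
wrist_force: [-0.2, -0.1, -3.2]
gripper_width: 0.362
t 27.27 tcp [ 0.3812 -0.0585  0.0177] yaw 170.19 tilt [-0.0002 -0.    ] F [-0.2 -0.1 -3.2] g 0.362 j6 -115.6
tool shift [ 0.0009 -0.0016  0.0042] rotz -0.002
```

```bash
python3 -m crank '[{"delta_rot":[0,0,0],"linear":[0,0,0.002],"gripper":0},{"delta_rot":[0,0,0],"linear":[0,0,0.001],"gripper":0},{"delta_rot":[0,0,0],"linear":[0,0,0],"gripper":0}]'
python3 -m crank '[{"delta_rot":[0,0,0],"linear":[0,0,0.001],"gripper":0},{"delta_rot":[0,0,0],"linear":[0,0,0],"gripper":0}]'
python3 -m crank '[{"delta_rot":[0,0,0],"linear":[0,0,0.0007],"gripper":0},{"delta_rot":[0,0,0],"linear":[0,0,0],"gripper":0}]'
```

```text
time_s: 27.65
tcp_pos: [0.3812, -0.0585, 0.0146]
ee_rot: [[-0.985, 0.17, -0.0], [0.17, 0.985, -0.0], [0.0, -0.0, -1.0]]
wrist_force: [0.7, 0.1, -2.2]
gripper_width: 0.365
time_s: 27.9
tcp_pos: [0.3812, -0.0585, 0.0137]
ee_rot: [[-0.985, 0.17, -0.0], [0.17, 0.985, -0.0], [0.0, -0.0, -1.0]]
wrist_force: [0.1, -1.0, -2.5]
gripper_width: 0.365
time_s: 28.15
tcp_pos: [0.3813, -0.0585, 0.0131]
ee_rot: [[-0.985, 0.17, 0.0], [0.17, 0.985, 0.0], [-0.0, 0.0, -1.0]]
wrist_force: [-0.1, -0.9, -1.4]
gripper_width: 0.365
```

Contact is just starting. I'll go 0.5 mm further, then release and lift.

```bash
python3 -m crank '[{"delta_rot":[0,0,0],"linear":[0,0,0.0006],"gripper":0},{"delta_rot":[0,0,0],"linear":[0,0,0],"gripper":0}]'
python3 -m crank '[{"delta_rot":[0,0,0],"linear":[0,0,0],"gripper":60},{"delta_rot":[0,0,0],"linear":[0,0,0],"gripper":60},{"delta_rot":[0,0,0],"linear":[0,0,0],"gripper":60},{"delta_rot":[0,0,0],"linear":[0,0,0],"gripper":60},{"delta_rot":[0,0,0],"linear":[0,0,-0.02],"gripper":60},{"delta_rot":[0,0,0],"linear":[0,0,-0.035],"gripper":60},{"delta_rot":[0,0,0],"linear":[0,0,-0.04],"gripper":60},{"delta_rot":[0,0,0],"linear":[0,0,-0.04],"gripper":60},{"delta_rot":[0,0,0],"linear":[0,0,-0.03],"gripper":60},{"delta_rot":[0,0,0],"linear":[0,0,0],"gripper":60}]'
python3 - <<'E'
from h import *
to([.38,-.06,.2],170.3)
for n in("scene","wrist"):
    c=capture(n);cv2.imwrite(f"pics/{n}10.png",c["img"])
E
```

```text
time_s: 28.4
tcp_pos: [0.3814, -0.0585, 0.013]
ee_rot: [[-0.985, 0.17, 0.0], [0.17, 0.985, -0.0], [-0.0, -0.0, -1.0]]
wrist_force: [-2.1, 0.9, 7.4]
gripper_width: 0.368
time_s: 29.65
tcp_pos: [0.3827, -0.0582, 0.1795]
ee_rot: [[-0.985, 0.17, 0.006], [0.17, 0.985, 0.001], [-0.005, 0.002, -1.0]]
wrist_force: [0.7, -0.3, -0.7]
gripper_width: 0.601
t 29.65 tcp [ 0.3827 -0.0582  0.1795] yaw 170.2 tilt [0.0058 0.0013] F [ 0.7 -0.3 -0.7] g 0.601 j6 -115.6
tool shift [ 0.0022 -0.0022 -0.0205] rotz -0.0017
```

View pics/scene10.png

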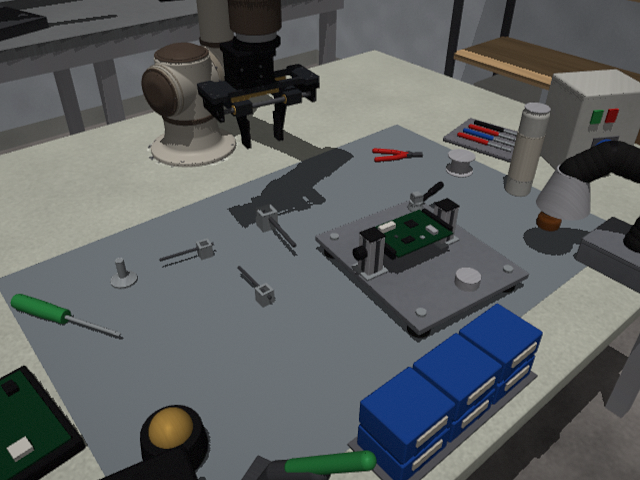

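View pics/wrist10.png

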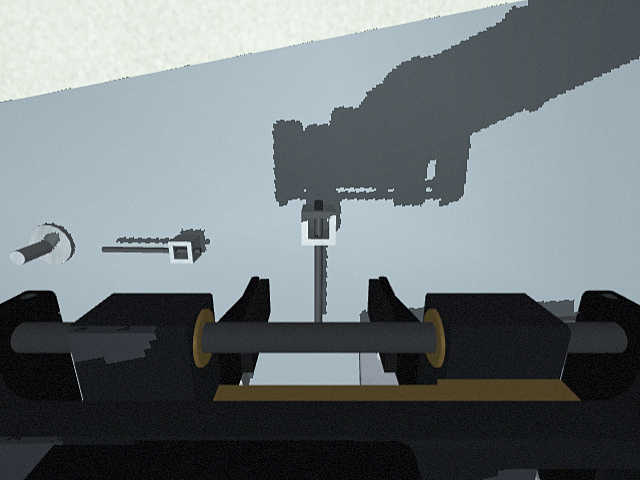

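The key stands upright on the bench (scene (267,217)) and the other objects look unmoved. Last check: the screw and lever angles in the unobstructed top view.

```bash
python3 - <<'E'
from h import *
c=capture("top");f=lambda U,V,z:ray(c,120+(U+.5)/4-.5,210+(V+.5)/4-.5,z)
a=f(80,180,.052)[:2];m=f(165,173,.048)[:2];s=np.array([.553,.168])
print("lever",np.degrees(np.arctan2(*(a-m)[::-1])),np.degrees(np.arctan2(*(a-s)[::-1])))
cv2.imwrite("pics/t11.png",cv2.resize(c["img"][235:265,170:210],None,fx=14,fy=14,interpolation=cv2.INTER_CUBIC))
b=cv2.imread("pics/top0.png");d=cv2.absdiff(b,c["img"]).max(2)>40;cv2.imwrite("pics/d11.png",d.astype(np.uint8)*255)
E
```

```text
lever 95.39930621775342 95.40316536531942
```

View pics/t11.png

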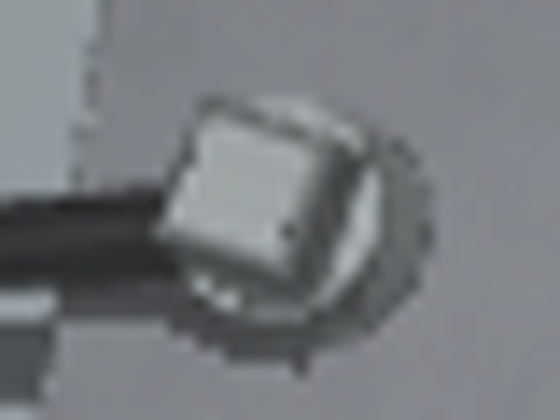

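View pics/d11.png

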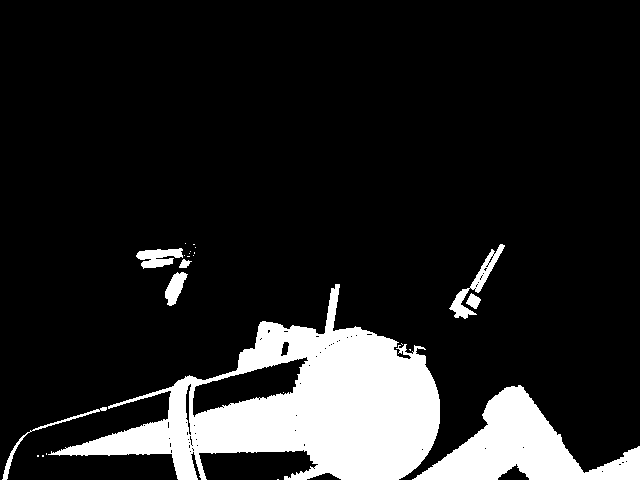

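```bash
python3 -c "
from station import workorder
print(workorder.finish_job())"
```

```text
the job is handed in; nothing more can be done
None
```

The jam nut is locked with the screw within its limit, and I handed the job in at about 30 s; no verdict is reported.

**What I did:**
- **Key on:** I fitted the largest key fully down on the screw's head. It bottomed with its lower end at about 52 mm, which is the collar height.
- **Tightening:** I swung the lever clockwise; the nut seated at a lever angle of about 109° in the world frame, where 108.6° was expected. I then pushed until the bar was hard on the upright and held it for about 0.5 s. The push reading was 12 to 13.4 N, with a peak of about 15 N total at the wrist, under the 20 N limit.
- **Key off:** I lifted the key off and stood it on free bench at about (0.38, -0.06).

**Last checks:**
- **Screw:** the lever now points at 95.4°, so the screw sits about 13 to 14° (0.23 to 0.25 rad) off its setting, inside the 20° limit.
- **Key:** it looks upright and the gripper is clear of it.
- **Rest of the bench:** the before/after top view shows only the lever, screw head, key and arm changed. The arm hid part of that view.

One reading disagreed: an early scene-camera ray put the screw head about 9 mm away from the other two cameras. I discarded it because that view is coarse, and the fit then went smoothly. Lifting the key off took a pull of about 11 N at first.

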